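Close the bayonet filter housing and put it back on line

TASK

The filter in the bench housing has been changed: fit the loose cover with the black grip bar back on it - lugs down through the two slots, push in against the spring, turn about a quarter clockwise and let it click up into its locked position. Only when the cover is locked, swing the inlet valve's lever fully open, in line with its pipe. Leave the bottles and other things on the bench standing where they are.

Things in the scene. Friction and masses are not known exactly. Their poses are not given: they have to be found in the camera images.
- filter_housing: Round aluminium filter housing fixed on the bench on a square 130 mm dark foot plate, open mouth up, collar 108 mm across. Origin: on the bench under its axis; z up. Its inlet pipe with the valve leaves along its +y axis; its outlet pipe leaves along +x and enters the bench 85 mm from the axis. Track and spring are told at mouth, slot, notch and cartridge.
- mouth (a point): Centre of the housing's rim, 104 mm above the bench. A lip inside the rim, 64 mm inner diameter and 11 mm thick, has two opposite slots for the cover's lugs. Axes as the housing.
- slot (a point): Middle of one lug slot, at rim height, 37 mm from the axis at 170 degrees counter-clockwise (from above) from the housing's +x; the other is opposite, at 350. Slots are 37 degrees wide, open from above, each marked by a dot moulded on the collar. A lug lowered through it and pushed below the lip can turn clockwise only.
- notch (a point): Rim point above one locked position, on the housing's +y axis (the other on -y), 80 degrees clockwise of a slot, marked by a short bar on the collar. Here the lip's underside has a notch 4 mm deep with 4 degrees of play either way; the track ends at a stop, and the spring lifts the lug up into the notch.
- filter_cover: Loose round aluminium cover, 0.2 kg, 94 mm across, 66 mm tall, standing on its plug. Origin: centre of the plug's underside; z up. Plug 60 mm across, 26 mm tall; disc 26 to 36 mm up, with a black gasket below; grip bar on top. Bar and lugs lie along its y axis; a half turn makes no difference. Locked: origin 84 mm above the bench, y axis along the housing's y axis.
- grip_bar (a point): Middle of the cover's black grip bar, 51 mm above the cover's origin. The bar is 14 mm thick, 74 mm long (along the cover's y), 30 mm tall, standing on the disc (36 to 66 mm above the origin).
- lug (a point): One of the two opposite steel lugs on the cover's plug, 34 mm from its axis along its +y (the other along -y), 5 to 13 mm above the cover's underside; 76 mm over both lugs, each 28 degrees wide. Lugs enter the slots with 4 degrees of play, when the cover's y axis is 80 degrees counter-clockwise (from above) of the housing's.
- cartridge (a joint): Travel of the white filter cartridge on its spring in the housing, m: 0 = up, 0.016 = deepest. Lowered into the slots, the cover rests on it, origin 90 mm above the bench. To turn it must go down more than 10 mm (at 12 the disc meets the rim; spring 12 N). Locked reads 0.006 (8 N). Lugs under the lip but not in the notches: 0.010, origin at 80 mm.
- inlet_valve (a joint): Lever of the inlet ball valve, rad: 0 = closed (the lever points along the housing's -x axis, across the pipe), 1.571 = fully open, at a stop (it points along the housing's +y axis, away from the housing, in line with the pipe). Opening is clockwise from above. It turns at 0.15 N m and stays where it is left.
- valve_pivot (a point): Point on the upright axis of the valve lever, 110 mm from the housing's axis along its +y, 78 mm above the bench.
- valve_lever (a point): Point on the valve lever's black sleeve, 70 mm from the pivot, mid-height of the sleeve (78 mm above the bench). The sleeve is 16 mm wide and 12 mm tall, from 29 to 95 mm from the pivot; the bench is free below it while it is closed, when open the 16 mm pipe lies below it with its top at 53 mm.
- amber_bottle: Amber glass bottle with a screw cap, 56 mm across, 103 mm tall; bystander. Origin: centre of its underside.
- black_bottle: Black light-proof bottle, 60 mm across, 104 mm tall; bystander. Origin: centre of its underside.
- waste_bottle: Milky plastic bottle, capped, 69 mm across, 181 mm tall; bystander. Origin: centre of its underside.
- reagent_bottle: Clear plastic reagent bottle without cap, 69 mm across, 176 mm tall; bystander. Origin: centre of its underside.
- filter_tin: Round aluminium tin, 49 mm across, 38 mm tall; bystander. Origin: centre of its underside.
- timer: Flat lab timer lying on its back, 58 x 64 x 18 mm; bystander. Origin: centre of its underside.
There are look-alikes about, which are no part of the job. Leave any turquoise look-alike of the filter_cover alone.

How it is judged:
By the outcome, as a careful person would: the job done as asked, in the order asked, and still so for the second after the job is handed in, with the robot touching nothing.
It also fails if it takes over 59 s, if anything falls off the work surface, if the arm or the gripper's body presses on something with over 40 N, if the wrist force passes 120 N, or if a joint passes its speed limit or range.

ROBOT

A 7-joint arm with a two-finger parallel gripper is mounted at the origin on a cart in front of the work surface, level with it; the furniture and walls round the work are solid. World frame = base frame: x ahead of the robot, y to its left, z up, the work surface at z = 0. Lengths are in m, angles in rad, forces in N, time in s.
With the tool pointing down it reaches from about 0.425 to 0.825 m from the base axis. Payload 3.6 kg.
Tool frame: the origin (TCP) lies at the very end of the fingers, on their centre line; the grasp point (between the pads) lies 19 mm behind it; z points along the fingers, y is the line along which they close (so a half turn about z gives the same grasp; the last joint's range is limited). The gripper opens to 85 mm and grips with 20 to 120 N. Pads are 22 mm wide; open, the fingers measure 114 mm over their backs; the gripper's body (76 mm by 85 mm) begins 54 mm behind the grasp point. The pads swing forward as they close: fully open they stand 13 mm farther back than shut.
Start: joints at [-1.258, 0.615, -0.013, 1.423, 0.008, 1.103, -0.04], TCP at [0.216, 0.613, 0.2] pointing down, gripper open.
Joint ranges: [-3.12, 3.12], [-0.3, 2.06], [-1.34, 1.32], [0.26, 2.42], [-1.36, 4.5], [0.01, 1.98], [-2.84, 2.84]. Speed limits (rad/s): [2.79, 2.79, 3.14, 3.14, 3.14, 3.14, 3.14].

INTERFACE

Orientations are given as [roll, pitch, yaw] about the fixed x, y, z axes, in that order (R = Rz(yaw) Ry(pitch) Rx(roll)).
In Python, from plant import ctrl, cams, order gives the robot as it stands.
- The arm moves only by the tool play_rows, never from a script. Its argument "deltas" is a list of rows, each a list of 7 numbers: the shift along the tool's x, y, z in units of 40 mm (1.0 is 40 mm), then the turn, a rotation vector about the tool's x, y, z in degrees, then the opening, from 0 (shut) to 1 (fully open). A call has 1 to 12 rows; each row is the pose to reach, as a shift and turn from the pose commanded when the call began, along the tool's axes at that moment; what a row does not reach only later rows make up. A row lasts 1/8 s, in which the tool goes at most 62.5 mm and 10.7 degrees, less where a joint would pass 70% of its speed; a pose out of reach is approached as far as the arm can. A call with a gripper value outside its range is refused whole. The fingers move at their own pace and stop on an object; the grip force is fixed at half the most. Time passes only in rows, so rows that repeat a pose let the fingers close. It gives the time, the measured TCP pose, the force, the opening and the grip force at its end, in the units of the state.
- ctrl.state(): the state, without advancing time (a new reading comes with each control period).
- cams.get_image(name): name is "scene" or "top"; returns the picture (384x512x3 uint8, blue, green, red); there is no depth.
- cams.camera_params(name): a dict with "intrinsics" (3x3 intrinsics, pixels), "rvec" (rotation vector, rad) and "tvec" (3), from world to camera coordinates, as OpenCV has them. Camera axes: x right, y down, z forward; pixel columns grow to the right and rows downward; lengths in m; the calibration is good to about 2 mm. A picture is of the moment at which its call begins. camera_params takes no time and is no camera call.
- order.job_done(): hands the job in; it is judged then, once.
The state is a dict: "t": time; "joint_pos": joint angles; "joint_vel": joint speeds; "effort": joint torques, N m; "ee_pos": TCP position; "eef_rot": TCP orientation; "contact_force": force on the tool from outside, world axes, zero at the start; "moment": the same for the moment, N m; "finger_gap": opening from 0.0 (shut) to 1.0 (fully open); "gripper_force": force on a finger pad.
Only numpy, scipy, OpenCV 4.12 (cv2) and the standard library are available. Lean on these libraries where they do the work, as an engineer would, in place of code of your own. Each camera call takes 0.05 s, during which the arm holds its last target. There are 200 camera calls.

## Working session

There is one attempt and no reset: what is moved stays moved. The work goes in short steps, Python scripts to look and compute and a tool call to move; the robot and the scene stay as the last step left them, time stands still between calls to the robot, and variables do not carry over. Pictures are saved under pics/ and viewed, at most 10 in all, crops included, and the job is handed in when it is done.

Besides the shell and the picture viewer there is one more tool, called as a command line: name --pt "numbers of a row" for each row, then --argument value for the rest. play_rows: Moves the arm, as the interface text tells. Its arguments: {"type":"object","properties":{"deltas":{"type":"array","items":{"type":"array","items":{"type":"number"}}}},"required":["deltas"]}

```bash
ls; mkdir -p pics
python3 - <<'E'
from plant import ctrl,cams
import cv2,numpy as np
s=ctrl.state();print(s['t'],s['ee_pos'],s['eef_rot'],s['finger_gap'])
for n in('scene','top'):
    im=cams.get_image(n);cv2.imwrite(f'pics/{n}0.png',im)
    p=cams.camera_params(n);print(n,np.array(p['intrinsics']).round(1).tolist(),p['rvec'],p['tvec'])
a=cv2.imread('pics/scene0.png');b=cv2.imread('pics/top0.png')
for n,i in(('s',a),('t',b)): cv2.imwrite(f'pics/{n}0b.png',cv2.resize(i,(800,600),interpolation=cv2.INTER_CUBIC))
E
```

```text
pics
0.0 [0.21571907 0.61223769 0.19901012] [-3.13896014e+00  4.38779424e-06  2.80287742e+00] 1.0004413367949334
scene [[420.3, 0.0, 252.2], [0.0, 420.3, 198.9], [0.0, 0.0, 1.0]] [ 2.27458224 -0.79620677  0.34143563] [-0.38515819  0.353073    1.02539954]
top [[460.8, 0.0, 252.4], [0.0, 460.8, 191.6], [0.0, 0.0, 1.0]] [ 2.15709168 -2.20877722  0.07562666] [0.08778503 0.5566088  1.41215964]
```

View pics/s0b.png

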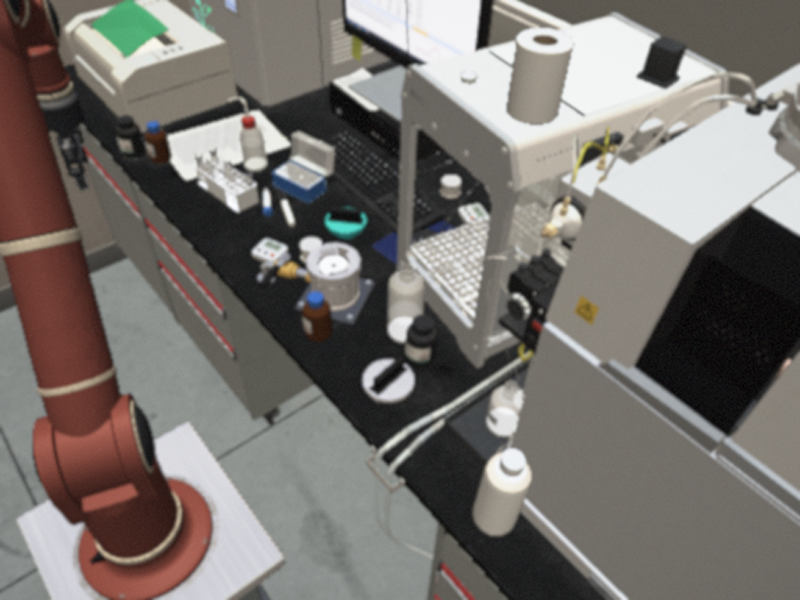

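View pics/t0b.png

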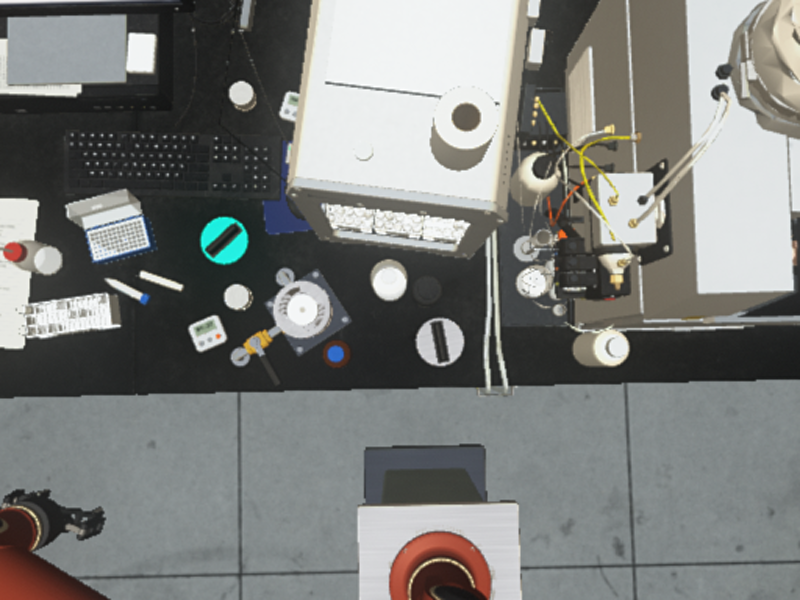

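Candidates for the cover (800x600 view of the top picture): the aluminium disc with black bar at (440,342), the turquoise look-alike at (224,241), and the white-capped bottle tops at (389,280) and (240,297). By the description I choose the aluminium one at (440,342). The housing is at (302,308), with the valve at (257,343) and its lever down to (277,383). The amber bottle is at (336,353). I'll measure and check with one crop.

```bash
cat > h.py <<'E'
import cv2,numpy as np
from plant import ctrl,cams
def cam(n):
    p=cams.camera_params(n);R=cv2.Rodrigues(np.array(p['rvec'],float))[0];return np.array(p['intrinsics']),R,np.array(p['tvec'],float).ravel()
def ray(n,uv,z):
    K,R,t=cam(n);d=R.T@np.linalg.inv(K)@np.array([uv[0],uv[1],1.]);c=-R.T@t
    return c+d*(z-c[2])/d[2]
def proj(n,P):
    K,R,t=cam(n);q=K@(R@np.array(P,float)+t);return q[:2]/q[2]
def rectify(n,im,c,half,z,px):
    "ground-plane (height z) orthophoto: x up, y left; px per m"
    w=int(2*half*px);pts=np.float32([[0,0],[w,0],[w,w],[0,w]])
    xy=[(c[0]+half,c[1]+half),(c[0]+half,c[1]-half),(c[0]-half,c[1]-half),(c[0]-half,c[1]+half)]
    src=np.float32([proj(n,(x,y,z)) for x,y in xy])
    return cv2.warpPerspective(im,cv2.getPerspectiveTransform(src,pts),(w,w),flags=cv2.INTER_CUBIC)
E
python3 - <<'E'
from h import *
t=cv2.imread('pics/top0.png');k=.64
def bar(im,n,uv,r,z,zd):
    hsv=cv2.cvtColor(im,cv2.COLOR_BGR2HSV);m=np.zeros(im.shape[:2],np.uint8);cv2.circle(m,uv,r,255,-1)
    dk=((hsv[...,2]<75)&(m>0)).astype(np.uint8)
    nn,l,st,ce=cv2.connectedComponentsWithStats(dk);i=1+np.argmax(st[1:,4])
    print(n,'bar px',ce[i],st[i])
    ys,xs=np.where(l==i);P=np.array([ray(n,(x,y),z)[:2] for x,y in zip(xs,ys)])
    c=P.mean(0);w,v=np.linalg.eigh(np.cov((P-c).T));print(' bar c',c.round(4),'ang',np.degrees(np.arctan2(v[1,1],v[0,1])).round(1),'len',np.sqrt(12*w).round(3))
bar(t,'top',(282,219),13,.066,.036)
hsv=cv2.cvtColor(t,cv2.COLOR_BGR2HSV)
for nm,roi,cond,z in[('coverdisc',(262,195,302,242),hsv[...,2]>110,.036),('collar',(172,175,214,222),hsv[...,2]>120,.104),('foot',(165,165,228,232),None,.006)]:
    x0,y0,x1,y1=roi
    if cond is None: continue
    m=np.zeros(t.shape[:2],np.uint8);m[y0:y1,x0:x1]=cond[y0:y1,x0:x1]*255
    cs=max(cv2.findContours(m,0,2)[0],key=cv2.contourArea);hull=cv2.convexHull(cs)
    e=cv2.fitEllipse(hull);print(nm,e,'world',ray('top',e[0],z).round(4))
for nm,uv,z in[('pivot',(257,343),.085),('levertip',(277,383),.08),('amber',(336,353),.103),('black',(427,290),.104),('waste/reag',(389,280),.18),('tin',(240,297),.038),('timer',(208,333),.018)]:
    print(nm,ray('top',np.array(uv)*k,z).round(3))
A=cv2.resize(t[165:255,140:310],None,fx=4.7,fy=4.7,interpolation=cv2.INTER_CUBIC)
cv2.imwrite('pics/crop1.png',A)
E
```

```text
top bar px [281.31847134 218.68789809] [277 207  10  25 157]
 bar c [ 0.4719 -0.0103] ang -170.6 len [0.019 0.073]
coverdisc ((281.1748962402344, 218.327880859375), (30.465221405029297, 30.922237396240234), 21.285518646240234) world [ 0.4734 -0.0117  0.036 ]
collar ((187.99143981933594, 197.99978637695312), (45.17612838745117, 47.55820846557617), 55.92210006713867) world [0.5383 0.2631 0.104 ]
pivot [0.477 0.336 0.085]
levertip [0.401 0.3   0.08 ]
amber [0.455 0.185 0.103]
black [0.569 0.013 0.104]
waste/reag [0.582 0.083 0.18 ]
tin [0.569 0.378 0.038]
timer [0.501 0.446 0.018]
```

View pics/crop1.png

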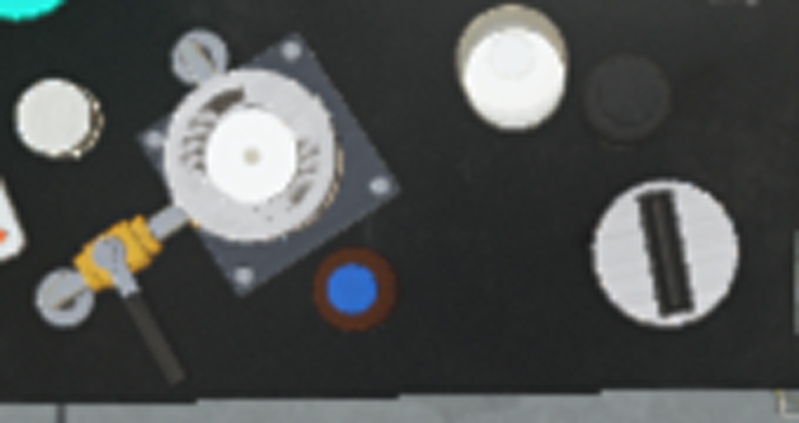

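The crop confirms the choice: aluminium cover at crop (665,252) with its black bar tilted about 9° off world x; the housing's mouth is at (250,155) and the lever runs from (110,255) to (175,380). Next: refine the housing's centre and yaw.

Run:
```python
from h import *
t=cv2.imread('pics/top0.png');s=cv2.imread('pics/scene0.png')
K,R,tt=cam('top');print('topcam',(-R.T@tt).round(3));K,R,tt=cam('scene');print('scenecam',(-R.T@tt).round(3))
# foot plate: bluish-grey mask
hsv=cv2.cvtColor(t,cv2.COLOR_BGR2HSV)
m=np.zeros(t.shape[:2],np.uint8);r=(slice(168,232),slice(165,230))
m[r]=((hsv[...,2]>45)*255).astype(np.uint8)[r]
m=cv2.morphologyEx(m,cv2.MORPH_OPEN,np.ones((3,3)))
c=max(cv2.findContours(m,0,1)[0],key=cv2.contourArea)
f=lambda p:np.array([140+p[0]/4.7,165+p[1]/4.7])-0.4
cor=[f(p) for p in[(297,35),(400,188),(240,297),(140,135)]]
W=[ray('top',q,.006)[:2] for q in cor]
for a,b in zip(W,W[1:]+W[:1]): print('edge',np.linalg.norm(b-a).round(3),np.degrees(np.arctan2(*(b-a)[::-1])).round(1))
print('plate c',((W[0]+W[2])/2).round(4),((W[1]+W[3])/2).round(4))
# cartridge white disc
for n,im,uv in(('top',t,(193,198)),('scene',s,(213,170))):
    g=cv2.cvtColor(im,cv2.COLOR_BGR2GRAY);hs=cv2.cvtColor(im,cv2.COLOR_BGR2HSV)
    mm=np.zeros(g.shape,np.uint8);x,y=uv;rr=(slice(y-14,y+14),slice(x-14,x+14));mm[rr]=((g>225)*255).astype(np.uint8)[rr]
    cs=max(cv2.findContours(mm,0,1)[0],key=cv2.contourArea);e=cv2.fitEllipse(cv2.convexHull(cs));print(n,'cart',e,ray(n,e[0],.090).round(4))
for nm,uv,z in[('collar c',(250,155.5),.104),('pivot',(108,252),.085),('lever tip',(177,381),.084),('lever a',(125,290),.084),('outlet',(198,57),.01),('pipe end',(65,297),.01),('dot?',(0,0),.1)]:
    print(nm,ray('top',f(uv),z).round(4))
B=rectify('top',t,(.535,.265),.075,.104,3700)
cv2.imwrite('pics/mouth.png',B)
S=cv2.resize(s[120:240,150:310],None,fx=3.4,fy=3.4,interpolation=cv2.INTER_CUBIC);S=cv2.copyMakeBorder(S,0,max(0,B.shape[0]-S.shape[0]),0,0,0)
print(B.shape,S.shape)
cv2.imwrite('pics/crop2.png',cv2.hconcat([cv2.resize(B,(408,408)),cv2.resize(S[:408],(390,293)) if 0 else cv2.resize(S[:408],(390,408))]))
```

```text
topcam [0.455 0.071 1.449]
scenecam [ 0.002 -0.581  0.994]
edge 0.124 -147.2
edge 0.128 123.0
edge 0.128 30.8
edge 0.124 -58.6
plate c [0.5381 0.2496] [0.5407 0.2488]
top cart ((193.19662475585938, 197.70664978027344), (18.893617630004883, 19.533781051635742), 35.253501892089844) [0.5397 0.2497 0.09  ]
scene cart ((212.56858825683594, 169.26327514648438), (10.966376304626465, 18.41244888305664), 78.86062622070312) [0.5371 0.2536 0.09  ]
collar c [0.5389 0.249  0.104 ]
pivot [0.4814 0.3418 0.085 ]
lever tip [0.3996 0.2995 0.084 ]
lever a [0.4573 0.3315 0.084 ]
outlet [0.6115 0.2953 0.01  ]
pipe end [0.4537 0.3855 0.01  ]
dot? [0.6406 0.4052 0.1   ]
(555, 555, 3) (555, 544, 3)
```

View pics/crop2.png

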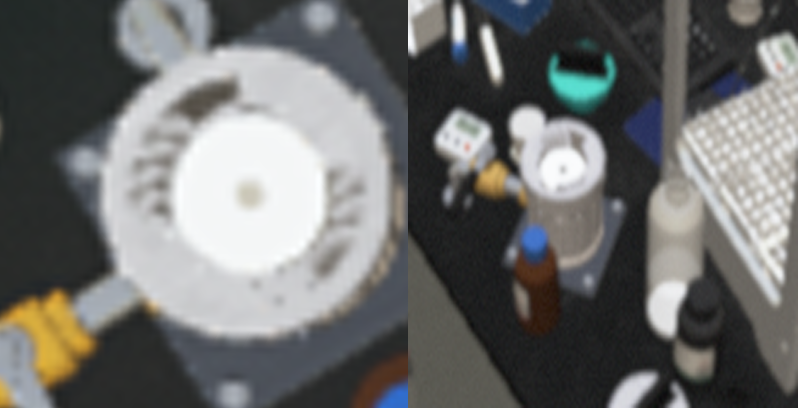

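```bash
cat >> h.py <<'E'
def plan(cur,*tg):
    "cur,(x,y,z,yawdeg) commanded; print rows in tool axes (tool down): [dx,dy,dz units, 0,0,rot deg]"
    a=np.radians(cur[3]);ex=np.array([np.cos(a),np.sin(a)]);ey=np.array([np.sin(a),-np.cos(a)])
    for g in tg:
        d=np.array(g[:2])-cur[:2];r=-((g[3]-cur[3]+180)%360-180)
        print([round(float(v),3) for v in(ex@d/.04,ey@d/.04,(cur[2]-g[2])/.04)],round(r,1))
def st():
    s=ctrl.state();e=s['eef_rot'];print('t',round(s['t'],2),'pos',np.round(s['ee_pos'],4),'rpy',np.degrees(e).round(1),'gap',round(s['finger_gap'],3),'gf',round(float(np.max(s['gripper_force'])),1),'F',np.round(s['contact_force'],1),'j7',np.round(s['joint_pos'][6],2))
E
python3 - <<'E'
from h import *
plan((.2157,.6122,.199,160.6),(.473,-.011,.13,189.4))
E
```

```text
[-11.242, -12.559, 1.725] -28.8
```

play_rows --pt "-1 -1.1 0.1 0 0 -3 0.45" --pt "-2.1 -2.35 0.2 0 0 -6 0.45" --pt "-3.2 -3.6 0.4 0 0 -9 0.45" --pt "-4.3 -4.8 0.6 0 0 -12 0.45" --pt "-5.4 -6.05 0.8 0 0 -15 0.45" --pt "-6.5 -7.3 1.0 0 0 -18 0.45" --pt "-7.6 -8.5 1.2 0 0 -21 0.45" --pt "-8.7 -9.7 1.4 0 0 -24 0.45" --pt "-9.8 -10.95 1.55 0 0 -27 0.45" --pt "-10.7 -11.95 1.7 0 0 -28.8 0.45" --pt "-11.24 -12.56 1.725 0 0 -28.8 0.45" --pt "-11.24 -12.56 1.725 0 0 -28.8 0.45"

```text
t: 1.6
ee_pos: [0.474, -0.0162, 0.1306]
eef_rot: [-3.139, -0.001, -2.989]
contact_force: [-0.4, 0.2, 0.2]
finger_gap: 0.449
gripper_force: 0.0
```

Run:
```python
from h import *
st();plan((.473,-.011,.13,189.4),(.473,-.011,.042,189.4))
```

```text
t 1.6 pos [ 0.474  -0.0162  0.1306] rpy [-179.8   -0.  -171.2] gap 0.449 gf 0.0 F [-0.4  0.2  0.2] j7 1.66
[0.0, 0.0, 2.2] -0.0
```

play_rows --pt "0 0 0.3 0 0 0 0.45" --pt "0 0 1.1 0 0 0 0.45" --pt "0 0 1.9 0 0 0 0.45" --pt "0 0 2.22 0 0 0 0.45" --pt "0 0 2.22 0 0 0 0.45" --pt "0 0 2.22 0 0 0 0.1" --pt "0 0 2.22 0 0 0 0" --pt "0 0 2.22 0 0 0 0" --pt "0 0 2.22 0 0 0 0" --pt "0 0 2.22 0 0 0 0" --pt "0 0 2.22 0 0 0 0"

```text
t: 2.98
ee_pos: [0.4731, -0.0103, 0.0424]
eef_rot: [-3.142, -0.0, -2.978]
contact_force: [0.2, 0.6, 0.2]
finger_gap: -0.002
gripper_force: 0.0
```

Run:
```python
from h import *
st()
im=cams.get_image('top');cv2.imwrite('pics/top1.png',im);s=cams.get_image('scene');cv2.imwrite('pics/scene1.png',s)
x=[cv2.resize(i,(400,400),interpolation=cv2.INTER_CUBIC) for i in(im[165:265,225:325],s[180:280,200:300])]
cv2.imwrite('pics/grip.png',cv2.hconcat(x))
```

```text
t 2.98 pos [ 0.4731 -0.0103  0.0424] rpy [-180.    -0.  -170.6] gap -0.002 gf 0.0 F [0.2 0.6 0.2] j7 1.63
```

View pics/grip.png

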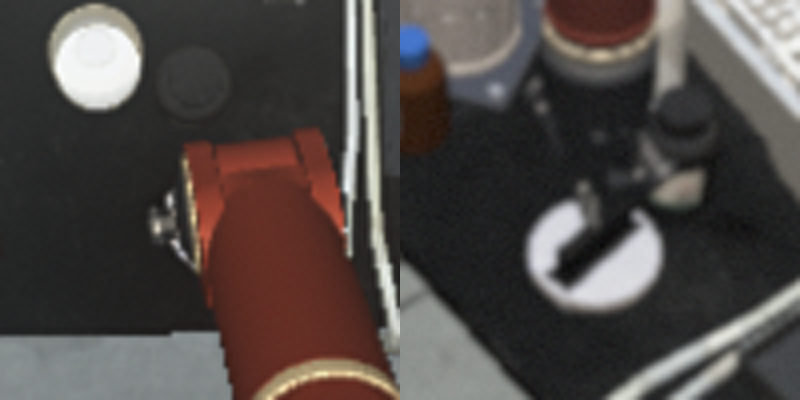

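The grip closed on nothing. In the scene crop, the shut fingers are at about (590,205), at the far end of the bar, while the cover's disc is centred at (595,255). I'll check the reported TCP against the images.

Run:
```python
from h import *
print('tcp proj scene',proj('scene',(.473,-.0103,.0424)),'bar mid',proj('scene',(.473,-.011,.051)))
for f in('scene0','scene1'):
    im=cv2.imread(f'pics/{f}.png');g=cv2.cvtColor(im,cv2.COLOR_BGR2GRAY)
    m=np.zeros(g.shape,np.uint8);m[222:262,226:272]=((g>120)*255).astype(np.uint8)[222:262,226:272]
    c=max(cv2.findContours(m,0,1)[0],key=cv2.contourArea);e=cv2.fitEllipse(cv2.convexHull(c));print(f,e,ray('scene',e[0],.036).round(4))
a=cv2.imread('pics/scene1.png')[180:280,190:290];b=cv2.imread('pics/scene0.png')[180:280,190:290]
cv2.imwrite('pics/cmp.png',cv2.resize(cv2.hconcat([b,a]),(800,400),interpolation=cv2.INTER_CUBIC))
```

```text
tcp proj scene [248.61433496 240.38266495] bar mid [248.80425271 238.66729056]
scene0 ((248.05496215820312, 243.0251922607422), (27.189287185668945, 33.23141098022461), 91.86931610107422) [ 0.469  -0.0129  0.036 ]
scene1 ((248.0348663330078, 243.1718292236328), (26.825910568237305, 33.4737434387207), 90.94328308105469) [ 0.4686 -0.0133  0.036 ]
```

View pics/cmp.png

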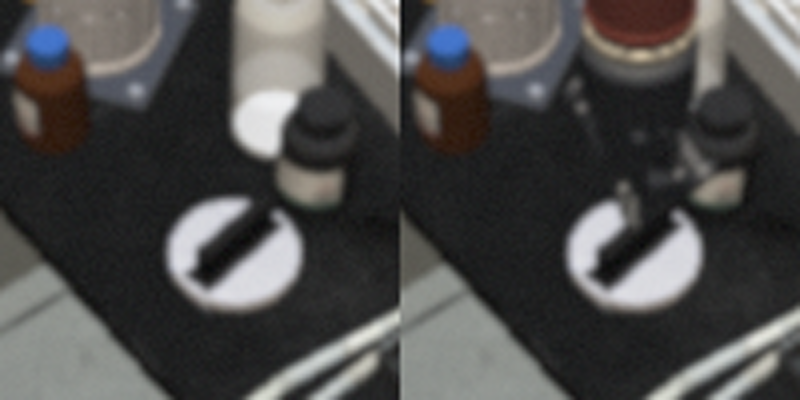

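Run:
```python
from h import *
a=cv2.cvtColor(cv2.imread('pics/scene0.png'),6);b=cv2.cvtColor(cv2.imread('pics/scene1.png'),6)
for nm,i in(('before',a),('after',b)):
    print(nm,'cols 236..262, rows 222..252');[print(r,' '.join('%3d'%v for v in i[r,236:263])) for r in range(222,253)]
for z in(.036,.042,.066):print(z,proj('scene',(.473,-.011,z)).round(1), 'end+',proj('scene',(.473+.0365,-.011+.006,z)).round(1),'end-',proj('scene',(.473-.0365,-.017,z)).round(1))
```

```text
before cols 236..262, rows 222..252
222  28  29  33  30  33  32  31  33  30  35  36  32  38  36  36  37  37  34  30  31  27  32  47  79 108 117 116
223  31  27  29  31  32  27  32  30  28  30  32  31  35  35  34  36  32  35  31  34  31  34  53  86 108 120 126
224  29  30  30  28  35  32  27  34  28  31  33  32  32  34  33  34  35  31  36  32  31  31  48  85 112 122 129
225  30  30  29  26  28  30  31  34  30  31  30  32  32  31  33  34  37  32  33  30  30  32  48  77 108 123 130
226  27  30  28  28  29  29  36  31  33  31  29  32  30  30  32  31  31  35  33  31  29  31  39  68 100 118 129
227  32  29  29  27  32  28  32  28  31  31  32  27  30  30  31  33  33  35  29  32  32  28  31  52  78 104 124
228  29  33  30  30  30  34  35  38  40  44  49  51  52  54  51  49  40  33  32  35  33  31  29  31  53  78 106
229  30  29  26  34  39  53  65  78  90 102 108 112 111 109 106  92  66  41  36  31  40  31  30  27  35  55  76
230  28  31  41  59  84 109 125 138 155 168 172 173 173 171 160 137  94  53  41  42  35  32  30  25  20  33  47
231  37  59  84 116 144 167 178 187 196 206 207 207 204 
[... 5388 characters left out ...]
19  40  63 101 148 186 209 218 219 219 220 218 218 218 218 218 217 217 216 204
249 168 129  89  55  33  23  28  39  64 103 149 186 209 218 218 220 219 218 219 219 219 219 218 218 216 206 182
250 178 166 139 105  67  43  48  73 108 149 185 207 216 219 219 218 219 218 219 219 220 221 221 218 208 186 148
251 165 181 178 156 119  86  92 126 160 190 208 216 219 219 218 219 219 219 221 218 220 220 215 205 185 152 108
252 133 166 185 184 162 141 145 177 203 215 220 219 220 218 218 220 218 220 221 218 218 214 203 182 151 113  75
0.036 [248.7 241.9] end+ [257.2 234.4] end- [240.  249.6]
0.042 [248.8 240.6] end+ [257.3 233.1] end- [239.9 248.3]
0.066 [248.9 235.4] end+ [257.5 227.9] end- [239.9 243.1]
```

play_rows --pt "0 0 0 0 0 0 0.45" --pt "0 0 0 0 0 0 0.45" --pt "0 0 0 0 0 0 0.45" --pt "0 0 0 0 0 0 0.45"

```text
t: 3.58
ee_pos: [0.4731, -0.0102, 0.0424]
eef_rot: [-3.142, -0.0, -2.978]
contact_force: [-0.1, -0.1, -0.2]
finger_gap: 0.451
gripper_force: 0.0
```

Run:
```python
from h import *
st()
s=cams.get_image('scene');cv2.imwrite('pics/scene2.png',s);b=cv2.imread('pics/scene0.png')
x=[cv2.resize(i[195:265,215:285],(400,400),interpolation=cv2.INTER_CUBIC) for i in(b,s)]
cv2.imwrite('pics/open.png',cv2.convertScaleAbs(cv2.hconcat(x),alpha=1.5,beta=20))
for dy in(-.019,.019):
  for z in(.042,.066): print(dy,z,proj('scene',(.473-.16*dy,-.0103+.987*dy,z)).round(1))
```

```text
t 3.58 pos [ 0.4731 -0.0102  0.0424] rpy [-180.    -0.  -170.6] gap 0.451 gf 0.0 F [-0.1 -0.1 -0.2] j7 1.63
-0.019 0.042 [253.6 244.1]
-0.019 0.066 [253.8 238.8]
0.019 0.042 [243.7 236.9]
0.019 0.066 [243.7 231.6]
```

View pics/open.png

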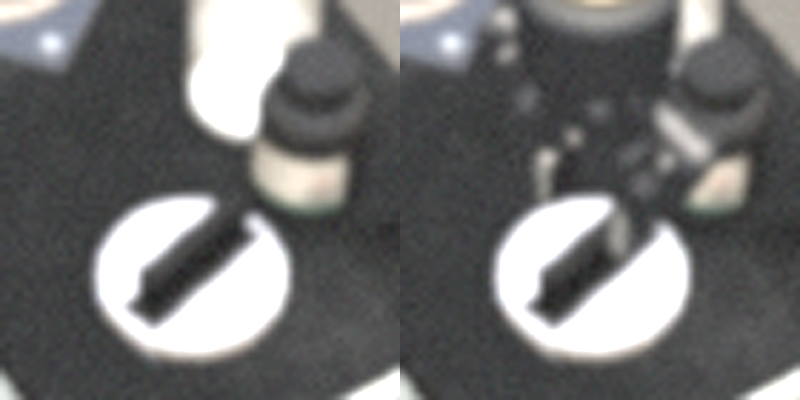

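The fingertips, at crop (620,255) and (545,200), sit about 20–25 mm higher than the reported TCP, so the fingers closed above the bar. I'll go 17 mm lower, watch the force, and close again.

play_rows --pt "0 0 0.15 0 0 0 0.45" --pt "0 0 0.3 0 0 0 0.45" --pt "0 0 0.42 0 0 0 0.45" --pt "0 0 0.42 0 0 0 0.45" --pt "0 0 0.42 0 0 0 0" --pt "0 0 0.42 0 0 0 0" --pt "0 0 0.42 0 0 0 0" --pt "0 0 0.42 0 0 0 0" --pt "0 0 0.42 0 0 0 0"

```text
t: 4.75
ee_pos: [0.4733, -0.0104, 0.0258]
eef_rot: [-3.141, 0.001, -2.978]
contact_force: [0.3, -1.3, 2.6]
finger_gap: 0.143
gripper_force: 60.1
```

Gripped (gap 0.143, 60 N). The cover's origin is 25.8 mm below the reported TCP. Next: lift, carry past the bottles, and hold above the mouth turned to the slots.

Run:
```python
from h import *
plan((.473,-.011,.0256,189.4),(.473,-.011,.165,189.4),(.455,.08,.165,194),(.47,.16,.165,198),(.539,.2495,.165,202))
```

```text
[0.0, 0.0, -3.485] -0.0
[0.072, 2.318, -3.485] -4.6
[-0.624, 4.23, -3.485] -8.6
[-2.692, 6.156, -3.485] -12.6
```

play_rows --pt "0 0 -0.5 0 0 0 0" --pt "0 0 -1.5 0 0 0 0" --pt "0 0 -2.5 0 0 0 0" --pt "0 0.4 -3.48 0 0 0 0" --pt "0.05 1.4 -3.48 0 0 -3 0" --pt "0.07 2.3 -3.48 0 0 -4.6 0" --pt "-0.25 3.3 -3.48 0 0 -7 0" --pt "-0.62 4.2 -3.48 0 0 -9 0" --pt "-1.5 5.0 -3.48 0 0 -11 0" --pt "-2.3 5.8 -3.48 0 0 -12.6 0" --pt "-2.69 6.155 -3.48 0 0 -12.6 0" --pt "-2.69 6.155 -3.48 0 0 -12.6 0"

```text
t: 6.25
ee_pos: [0.5384, 0.2518, 0.1635]
eef_rot: [3.141, -0.002, -2.755]
contact_force: [-0.1, -0.4, -1.8]
finger_gap: 0.142
gripper_force: 59.6
```

Run:
```python
from h import *
st()
im=cams.get_image('top');cv2.imwrite('pics/top3.png',im);s=cams.get_image('scene');cv2.imwrite('pics/scene3.png',s)
x=[cv2.resize(i,(400,400),interpolation=cv2.INTER_CUBIC) for i in(im[150:250,140:240],s[110:210,160:260])]
cv2.imwrite('pics/above.png',cv2.hconcat(x))
print('pred disc centre', proj('top',(.539,.2495,.165-.0256+.036)),proj('scene',(.539,.2495,.165-.0256+.036)),'mouth scene',proj('scene',(.539,.2495,.104)))
```

```text
t 6.25 pos [0.5384 0.2518 0.1635] rpy [ 1.799e+02 -1.000e-01 -1.579e+02] gap 0.142 gf 59.6 F [-0.1 -0.4 -1.8] j7 1.39
pred disc centre [189.20068213 196.12119979] [212.44127678 148.80050425] mouth scene [213.59177834 166.40687825]
```

View pics/above.png

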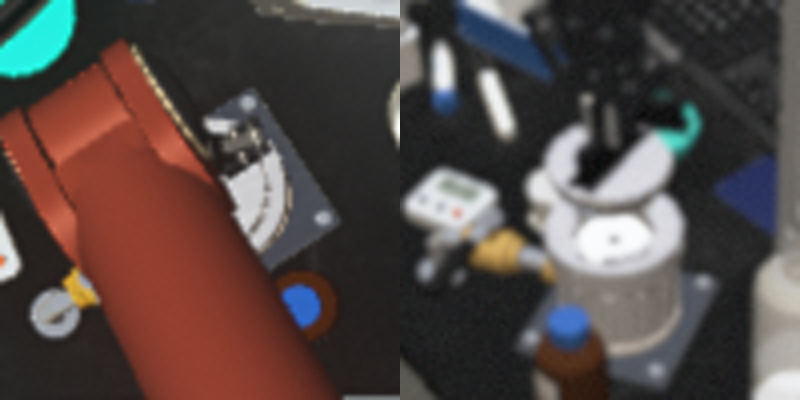

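The cover hangs above the mouth: disc at scene crop (608,163), collar at (615,232), and nothing touched. I'll check the alignment numerically in both views.

Run:
```python
from h import *
from scipy.ndimage import map_coordinates as mc
from scipy.optimize import least_squares
st();e=ctrl.state()['ee_pos']
t=cams.get_image('top');g=cv2.cvtColor(t,6).astype(float);s=cams.get_image('scene');gs=cv2.cvtColor(s,6).astype(float)
zd=e[2]-.0258+.036
def edge(n,g,c,z,rad,angs,lo,hi):
    out=[]
    for a in angs:
        rr=np.arange(lo,hi,.0005);P=[proj(n,(c[0]+r*np.cos(a),c[1]+r*np.sin(a),z)) for r in rr];P=np.array(P)
        v=mc(g,[P[:,1],P[:,0]],order=1);d=np.gradient(v);i=np.argmin(d);out.append((np.degrees(a),rr[i],d[i]*10))
    return np.array(out)
def fit(o,c,rad):
    o=o[np.abs(o[:,2])>np.median(np.abs(o[:,2]))*.6];a=np.radians(o[:,0])
    p=np.c_[c[0]+o[:,1]*np.cos(a),c[1]+o[:,1]*np.sin(a)]
    r=least_squares(lambda q:np.hypot(*(p-q).T)-rad,c,loss='soft_l1',f_scale=.001);return r.x.round(4),len(o),np.abs(r.fun).mean().round(4)
A=np.radians(np.arange(0,360,6))
# top0: cover disc and collar and scene0 ones, all with full circles
t0=cv2.cvtColor(cv2.imread('pics/top0.png'),6).astype(float);s0=cv2.cvtColor(cv2.imread('pics/scene0.png'),6).astype(float)
print('top0 cover',fit(edge('top',t0,(.473,-.011),.036,.047,A,.040,.055),(.473,-.011),.047))
B=np.radians(np.r_[-100:10:5,60:100:5,150:250:5])
print('top0 collar',fit(edge('top',t0,(.539,.2495),.104,.054,B,.047,.062),(.539,.2495),.054))
print('scene0 cover',fit(edge('scene',s0,(.470,-.012),.036,.047,np.radians(np.arange(-60,180,6)),.040,.055),(.470,-.012),.047))
print('scene0 collar',fit(edge('scene',s0,(.538,.251),.104,.054,np.radians(np.r_[-60:10:5,45:100:5,150:185:5]),.047,.062),(.538,.251),.054))
o=edge('top',g,e[:2],zd,.047,np.radians(np.arange(-130,-40,5)),.041,.052);print('now top disc',fit(o,e[:2],.047))
o2=edge('scene',gs,e[:2],zd,.047,np.radians(np.r_[-50:30:5,110:180:5]),.041,.053);print('now scene disc',fit(o2,e[:2],.047))
np.set_printoptions(suppress=True,precision=4);print(o[::2]);print(o2[::3])
```

```text
t 6.35 pos [0.5378 0.249  0.1638] rpy [-179.9   -0.2 -158. ] gap 0.14 gf 59.6 F [ 0.3 -0.4 -1.9] j7 1.39
top0 cover (array([ 0.4735, -0.0118]), 60, np.float64(0.0006))Traceback (most recent call last):
  File "<stdin>", line 22, in <module>
  File "<stdin>", line 10, in edge
  File "h.py", line 9, in proj
    K,R,t=cam(n);q=K@(R@np.array(P,float)+t);return q[:2]/q[2]
          ~~~^^^
  File "h.py", line 4, in cam
    p=cams.camera_params(n);R=cv2.Rodrigues(np.array(p['rvec'],float))[0];return np.array(p['intrinsics']),R,np.array(p['tvec'],float).ravel()
ValueError: time passes only in moves, steps and waits
```

```bash
sed -i 's/^def cam(n):/import functools\n@functools.lru_cache\ndef cam(n):/' h.py
cat > fit.py <<'E'
from h import *
from scipy.ndimage import map_coordinates as mc
from scipy.optimize import least_squares
def edge(n,g,c,z,angs,lo,hi):
    out=[]
    for a in angs:
        rr=np.arange(lo,hi,.0005);P=np.array([proj(n,(c[0]+r*np.cos(a),c[1]+r*np.sin(a),z)) for r in rr])
        v=mc(g,[P[:,1],P[:,0]],order=1);d=np.gradient(v);i=np.argmin(d);out.append((np.degrees(a),rr[i],d[i]*10))
    return np.array(out)
def fit(o,c,rad):
    o=o[np.abs(o[:,2])>np.median(np.abs(o[:,2]))*.6];a=np.radians(o[:,0])
    p=np.c_[c[0]+o[:,1]*np.cos(a),c[1]+o[:,1]*np.sin(a)]
    r=least_squares(lambda q:np.hypot(*(p-q).T)-rad,c,loss='soft_l1',f_scale=.001);return r.x.round(4),len(o),np.abs(r.fun).mean().round(4)
gray=lambda im:cv2.cvtColor(im,6).astype(float)
E
python3 - <<'E'
from fit import *
st();e=ctrl.state()['ee_pos']
t=cams.get_image('top');s=cams.get_image('scene');cv2.imwrite('pics/top4.png',t);cv2.imwrite('pics/scene4.png',s);g=gray(t);gs=gray(s)
zd=e[2]-.0258+.036
t0=gray(cv2.imread('pics/top0.png'));s0=gray(cv2.imread('pics/scene0.png'))
B=np.radians(np.r_[-100:10:5,60:100:5,150:250:5])
print('top0 collar',fit(edge('top',t0,(.539,.2495),.104,B,.047,.062),(.539,.2495),.054))
print('scene0 cover',fit(edge('scene',s0,(.470,-.012),.036,np.radians(np.arange(-60,180,6)),.040,.055),(.470,-.012),.047))
print('scene0 collar',fit(edge('scene',s0,(.538,.251),.104,np.radians(np.r_[-60:10:5,45:100:5,150:185:5]),.047,.062),(.538,.251),.054))
o=edge('top',g,e[:2],zd,np.radians(np.arange(-130,-40,5)),.041,.052);print('now top disc',fit(o,e[:2],.047))
o2=edge('scene',gs,e[:2],zd,np.radians(np.r_[-50:30:5,110:180:5]),.041,.053);print('now scene disc',fit(o2,e[:2],.047))
np.set_printoptions(suppress=True,precision=4);print(o[::2]);print(o2[::3])
E
```

```text
t 6.45 pos [0.5382 0.2486 0.1645] rpy [-1.799e+02 -1.000e-01 -1.581e+02] gap 0.141 gf 59.6 F [ 0.5 -0.6 -1.8] j7 1.39
top0 collar (array([0.5398, 0.2496]), 50, np.float64(0.0006))
scene0 cover (array([ 0.4716, -0.0098]), 36, np.float64(0.0012))
scene0 collar (array([0.5387, 0.2519]), 28, np.float64(0.0014))
now top disc (array([0.5333, 0.2499]), 14, np.float64(0.0015))
now scene disc (array([0.541 , 0.2531]), 23, np.float64(0.0016))
[[-130.        0.0465  -78.6054]
 [-120.        0.0465  -69.4559]
 [-110.        0.0475  -56.6361]
 [-100.        0.0475  -59.4249]
 [ -90.        0.047   -68.7309]
 [ -80.        0.0475  -72.0594]
 [ -70.        0.0435  -47.8118]
 [ -60.        0.041  -127.7176]
 [ -50.        0.0445   -0.5094]]
[[ -50.        0.0475 -102.2959]
 [ -35.        0.0475  -84.6291]
 [ -20.        0.0465  -37.2387]
 [  -5.        0.051   -38.3514]
 [  10.        0.0505  -56.9734]
 [  25.        0.0525  -24.8154]
 [ 120.        0.049   -88.9347]
 [ 135.        0.048  -108.8621]
 [ 150.        0.05    -79.4794]
 [ 165.        0.045   -25.2587]]
```

play_rows --pt "-0.05 0.015 0.2 0 0 0 0" --pt "-0.05 0.015 0.5 0 0 0 0" --pt "-0.05 0.015 0.75 0 0 0 0" --pt "-0.05 0.015 0.85 0 0 0 0" --pt "-0.05 0.015 0.93 0 0 0 0" --pt "-0.05 0.015 0.93 0 0 0 0"

```text
t: 7.3
ee_pos: [0.5407, 0.2516, 0.1275]
eef_rot: [-3.142, -0.0, -2.758]
contact_force: [0.2, -0.4, -1.8]
finger_gap: 0.142
gripper_force: 59.6
```

play_rows --pt "0 0 0.05 0 0 0 0" --pt "0 0 0.1 0 0 0 0" --pt "0 0 0.15 0 0 0 0" --pt "0 0 0.2 0 0 0 0" --pt "0 0 0.2 0 0 0 0"

```text
t: 7.92
ee_pos: [0.5406, 0.2513, 0.1192]
eef_rot: [-3.141, -0.001, -2.758]
contact_force: [0.5, -0.2, -1.9]
finger_gap: 0.138
gripper_force: 59.6
```

play_rows --pt "0 0 0.06 0 0 0 0" --pt "0 0 0.12 0 0 0 0" --pt "0 0 0.18 0 0 0 0" --pt "0 0 0.24 0 0 0 0" --pt "0 0 0.3 0 0 0 0" --pt "0 0 0.36 0 0 0 0" --pt "0 0 0.39 0 0 0 0" --pt "0 0 0.39 0 0 0 0"

```text
t: 8.93
ee_pos: [0.5409, 0.2514, 0.1056]
eef_rot: [-3.141, 0.001, -2.758]
contact_force: [-2.6, -1.4, 9.6]
finger_gap: 0.138
gripper_force: 61.0
```

play_rows --pt "0 0 0.03 0 0 0 0" --pt "0 0 0.03 0 0 5 0" --pt "0 0 0.03 0 0 12 0" --pt "0 0 0.03 0 0 19 0" --pt "0 0 0.03 0 0 26 0" --pt "0 0 0.03 0 0 33 0" --pt "0 0 0.03 0 0 40 0"

```text
t: 9.8
ee_pos: [0.5397, 0.2519, 0.1043]
eef_rot: [-3.141, -0.001, 2.825]
contact_force: [-4.6, -0.5, 9.1]
finger_gap: 0.144
gripper_force: 61.1
```

Run:
```python
from h import *
st();print(ctrl.state()['moment'])
```

```text
t 9.8 pos [0.5397 0.2519 0.1043] rpy [-1.800e+02 -1.000e-01  1.619e+02] gap 0.144 gf 61.1 F [-4.6 -0.5  9.1] j7 0.82
[-0.29441244  1.12922033  0.24979075]
```

play_rows --pt "0 0 0 0 0 7 0" --pt "0 0 0 0 0 14 0" --pt "0 0 0 0 0 21 0" --pt "0 0 0 0 0 28 0" --pt "0 0 0 0 0 34 0" --pt "0 0 0 0 0 37 0" --pt "0 0 0 0 0 40 0" --pt "0 0 0 0 0 40 0"

```text
t: 10.8
ee_pos: [0.5391, 0.2511, 0.1041]
eef_rot: [-3.139, -0.001, 2.13]
contact_force: [-6.7, -3.1, 11.0]
finger_gap: 0.141
gripper_force: 61.2
```

Run:
```python
from h import *
st();print(ctrl.state()['moment'])
```

```text
t 10.8 pos [0.5391 0.2511 0.1041] rpy [-179.8   -0.   122.1] gap 0.141 gf 61.2 F [-6.7 -3.1 11. ] j7 0.28
[-0.49743849  1.28387222  0.1433543 ]
```

play_rows --pt "0 0 -0.05 0 0 0 0" --pt "0 0 -0.1 0 0 0 0" --pt "0 0 -0.14 0 0 0 0" --pt "0 0 -0.14 0 0 0 0"

```text
t: 11.3
ee_pos: [0.5395, 0.2513, 0.1081]
eef_rot: [-3.139, -0.001, 2.13]
contact_force: [-5.4, -1.8, 3.7]
finger_gap: 0.143
gripper_force: 60.3
```

Run:
```python
from h import *
st();print(ctrl.state()['moment'])
```

```text
t 11.3 pos [0.5395 0.2513 0.1081] rpy [-179.8   -0.   122. ] gap 0.143 gf 60.3 F [-5.4 -1.8  3.7] j7 0.28
[-0.37598192  1.25769628  0.20983743]
```

play_rows --pt "0 0 -0.03 0 0 0 0" --pt "0 0 -0.05 0 0 0 0" --pt "0 0 -0.05 0 0 0 0"

```text
t: 11.68
ee_pos: [0.5394, 0.2513, 0.1097]
eef_rot: [-3.139, -0.001, 2.129]
contact_force: [-4.8, -1.0, 1.1]
finger_gap: 0.14
gripper_force: 60.0
```

play_rows --pt "0 0 0 0 0 0 0.45" --pt "0 0 0 0 0 0 0.45" --pt "0 0 0 0 0 0 0.45" --pt "0 0 -0.5 0 0 0 0.45" --pt "0 0 -1.2 0 0 0 0.45" --pt "0 0 -2.0 0 0 0 0.45" --pt "0 0 -2.0 0 0 0 0.45"

```text
t: 12.55
ee_pos: [0.5434, 0.2523, 0.1934]
eef_rot: [3.134, 0.001, 2.129]
contact_force: [0.3, 0.4, -0.8]
finger_gap: 0.448
gripper_force: 0.0
```

Run:
```python
from h import *
st()
plan((.5406,.2508,.1906,122),(.418,.303,.14,212),(.418,.303,.038,212))
```

```text
t 12.55 pos [0.5434 0.2523 0.1934] rpy [1.795e+02 1.000e-01 1.220e+02] gap 0.448 gf 0.0 F [ 0.3  0.4 -0.8] j7 0.25
[2.731, -1.908, 1.265] -90
[2.731, -1.908, 3.815] -90
```

play_rows --pt "0.2 -0.15 0 0 0 -8 0.45" --pt "0.5 -0.35 0.1 0 0 -17 0.45" --pt "0.8 -0.55 0.2 0 0 -26 0.45" --pt "1.1 -0.75 0.4 0 0 -35 0.45" --pt "1.4 -0.95 0.6 0 0 -44 0.45" --pt "1.7 -1.2 0.8 0 0 -53 0.45" --pt "2.0 -1.4 1.0 0 0 -62 0.45" --pt "2.3 -1.6 1.15 0 0 -71 0.45" --pt "2.6 -1.8 1.25 0 0 -80 0.45" --pt "2.73 -1.91 1.25 0 0 -87 0.45" --pt "2.73 -1.91 1.25 0 0 -90 0.45" --pt "2.73 -1.91 1.25 0 0 -90 0.45"

```text
t: 14.05
ee_pos: [0.4179, 0.3034, 0.1397]
eef_rot: [3.141, -0.001, -2.584]
contact_force: [-1.0, -0.3, -0.8]
finger_gap: 0.453
gripper_force: 0.0
```

Run:
```python
from fit import *
st()
t=cams.get_image('top');s=cams.get_image('scene');cv2.imwrite('pics/top5.png',t);cv2.imwrite('pics/scene5.png',s);g=gray(t);gs=gray(s)
print('pred locked disc c',proj('scene',(.540,.250,.12)),'bar mid',proj('scene',(.540,.250,.15)))
x=[cv2.resize(i,(400,400),interpolation=cv2.INTER_CUBIC) for i in(t[150:250,130:230],s[110:210,150:250])]
cv2.imwrite('pics/locked.png',cv2.hconcat(x))
```

```text
t 14.05 pos [0.4179 0.3034 0.1397] rpy [ 1.800e+02 -1.000e-01 -1.481e+02] gap 0.453 gf 0.0 F [-1.  -0.3 -0.8] j7 1.35
pred locked disc c [213.51131916 162.36701844] bar mid [213.03373666 155.0110129 ]
```

View pics/locked.png

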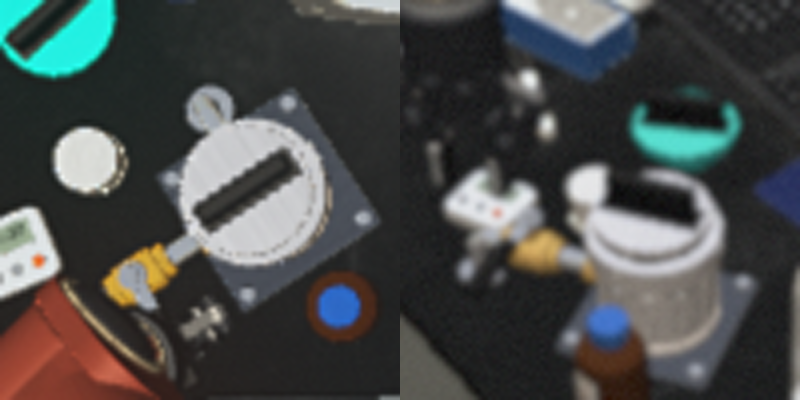

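The cover sits on the housing, with its bar at top crop (245,190) running along the inlet pipe. The fingers are above the lever at about (205,320). A numeric lock check follows before the lever.

Run:
```python
from fit import *
t=cv2.imread('pics/top5.png');s=cv2.imread('pics/scene5.png');g=gray(t);gs=gray(s)
m=np.zeros(g.shape,np.uint8);cv2.circle(m,(191,197),15,1,-1);dk=((g<90)&(m>0)).astype(np.uint8)
n,l,stt,ce=cv2.connectedComponentsWithStats(dk);i=1+np.argmax(stt[1:,4]);ys,xs=np.where(l==i)
P=np.array([ray('top',(x,y),.150)[:2] for x,y in zip(xs,ys)]);c=P.mean(0);w,v=np.linalg.eigh(np.cov((P-c).T));print('bar',c.round(4),np.degrees(np.arctan2(v[1,1],v[0,1])).round(1)%180,np.sqrt(12*w).round(3))
for z in(.116,.120):
    print(z,'scene',fit(edge('scene',gs,(.538,.252),z,np.radians(np.r_[-70:-10:4,100:170:4]),.041,.053),(.538,.252),.047),'top',fit(edge('top',g,(.539,.25),z,np.radians(np.r_[-90:100:5]),.042,.0505),(.539,.25),.047))
```

```text
bar [0.5374 0.2477] 122.5 [0.021 0.077]
0.116 scene (array([0.5403, 0.253 ]), 23, np.float64(0.004)) top (array([0.5405, 0.253 ]), 25, np.float64(0.0007))
0.12 scene (array([0.5385, 0.25  ]), 21, np.float64(0.0033)) top (array([0.5406, 0.2526]), 25, np.float64(0.0007))
```

play_rows --pt "0 0 0.6 0 0 0 0.45" --pt "0 0 1.2 0 0 0 0.45" --pt "0 0 1.5 0 0 0 0.45" --pt "0 0 1.75 0 0 0 0.45" --pt "0 0 2.0 0 0 0 0.45" --pt "0 0 2.2 0 0 0 0.45" --pt "0 0 2.4 0 0 0 0.45" --pt "0 0 2.55 0 0 0 0.45" --pt "0 0 2.55 0 0 0 0.45"

```text
t: 15.28
ee_pos: [0.4178, 0.3035, 0.038]
eef_rot: [-3.141, -0.001, -2.583]
contact_force: [0.6, -0.2, -0.0]
finger_gap: 0.457
gripper_force: 0.0
```

Run:
```python
from h import *
st()
s=cams.get_image('scene');cv2.imwrite('pics/scene6.png',s);t=cams.get_image('top')
cv2.imwrite('pics/lever.png',cv2.hconcat([cv2.resize(i,(400,400),interpolation=cv2.INTER_CUBIC) for i in(t[180:250,130:200],s[135:205,140:210])]))
P=np.array([.4815,.3432])
f=lambda th,r=.075:(*(P+r*np.array([np.cos(np.radians(th)),np.sin(np.radians(th))])),.0386,th)
plan((.418,.303,.0386,212),*[f(a) for a in(212,203,194,185,176,167,158,149,140,131,122,116)])
```

```text
t 15.28 pos [0.4178 0.3035 0.038 ] rpy [-1.80e+02 -1.00e-01 -1.48e+02] gap 0.457 gf 0.0 F [ 0.6 -0.2 -0. ] j7 1.31
[-0.004, 0.011, 0.0] 0
[-0.027, 0.304, 0.0] 9
[-0.096, 0.59, 0.0] 18
[-0.208, 0.862, 0.0] 27
[-0.362, 1.113, 0.0] 36
[-0.553, 1.337, 0.0] 45
[-0.777, 1.528, 0.0] 54
[-1.028, 1.682, 0.0] 63
[-1.299, 1.794, 0.0] 72
[-1.586, 1.863, 0.0] 81
[-1.879, 1.886, 0.0] 90
[-2.075, 1.876, 0.0] 96
```

View pics/lever.png

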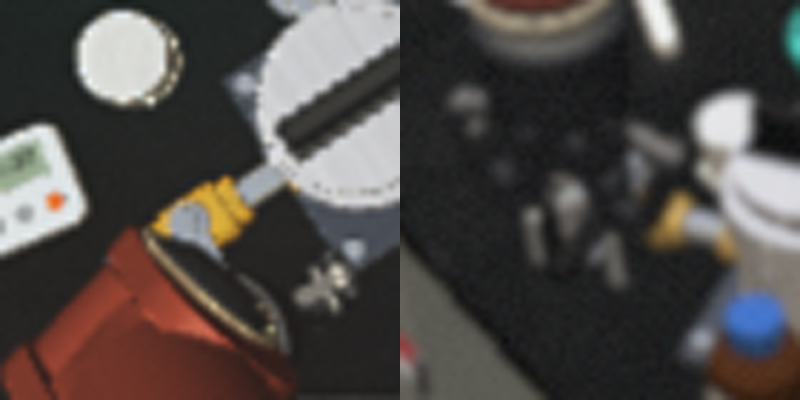

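play_rows --pt "-0.03 0.3 0 0 0 9 0.45" --pt "-0.1 0.59 0 0 0 18 0.45" --pt "-0.21 0.86 0 0 0 27 0.45" --pt "-0.36 1.11 0 0 0 36 0.45" --pt "-0.55 1.34 0 0 0 45 0.45" --pt "-0.78 1.53 0 0 0 54 0.45" --pt "-1.03 1.68 0 0 0 63 0.45" --pt "-1.3 1.79 0 0 0 72 0.45" --pt "-1.59 1.86 0 0 0 81 0.45" --pt "-1.88 1.885 0 0 0 90 0.45" --pt "-1.88 1.885 0 0 0 90 0.45"

```text
t: 16.75
ee_pos: [0.4422, 0.4078, 0.0385]
eef_rot: [3.141, 0.0, 2.131]
contact_force: [-0.0, -0.4, 0.1]
finger_gap: 0.45
gripper_force: 0.0
```

Run:
```python
from h import *
st()
P=np.array([.4815,.3432])
f=lambda th,r=.075:(*(P+r*np.array([np.cos(np.radians(th)),np.sin(np.radians(th))])),.0386,122)
plan(f(122),*[f(a) for a in(119,116,113,111,109)])
```

```text
t 16.75 pos [0.4422 0.4078 0.0385] rpy [180.    0.  122.1] gap 0.45 gf 0.0 F [-0.  -0.4  0.1] j7 0.1
[-0.003, 0.098, 0.0] 0
[-0.01, 0.196, 0.0] 0
[-0.023, 0.293, 0.0] 0
[-0.034, 0.358, 0.0] 0
[-0.048, 0.422, 0.0] 0
```

play_rows --pt "0 0.1 0 0 0 0 0.45" --pt "-0.01 0.2 0 0 0 0 0.45" --pt "-0.01 0.25 0 0 0 0 0.45" --pt "-0.02 0.29 0 0 0 0 0.45"

```text
t: 17.25
ee_pos: [0.4488, 0.4127, 0.038]
eef_rot: [-3.135, -0.002, 2.13]
contact_force: [-7.7, -1.1, 4.6]
finger_gap: 0.454
gripper_force: 3.6
```

Run:
```python
from h import *
st()
```

```text
t 17.25 pos [0.4488 0.4127 0.038 ] rpy [-1.796e+02 -1.000e-01  1.221e+02] gap 0.454 gf 3.6 F [-7.7 -1.1  4.6] j7 0.1
```

play_rows --pt "0 0.04 0 0 0 0 0.45" --pt "0 0.08 0 0 0 0 0.45" --pt "0 0.08 0 0 0 0 0.45"

```text
t: 17.62
ee_pos: [0.4487, 0.4126, 0.0378]
eef_rot: [-3.128, -0.003, 2.13]
contact_force: [-10.5, -3.5, 7.2]
finger_gap: 0.446
gripper_force: 5.4
```

Run:
```python
from h import *
st()
```

```text
t 17.62 pos [0.4487 0.4126 0.0378] rpy [-1.792e+02 -1.000e-01  1.221e+02] gap 0.446 gf 5.4 F [-10.5  -3.5   7.2] j7 0.1
```

play_rows --pt "0 -0.1 0 0 0 0 0.45" --pt "0 -0.28 0 0 0 0 0.45" --pt "0 -0.28 -0.3 0 0 0 0.45" --pt "0 -0.28 -1.2 0 0 0 0.45" --pt "0 -0.28 -2.4 0 0 0 0.45" --pt "0 -0.28 -3.8 0 0 0 0.45" --pt "2.0 -0.28 -4.0 0 0 0 0.45" --pt "3.4 -0.28 -4.0 0 0 0 0.45" --pt "4.4 -0.28 -4.0 0 0 0 0.45" --pt "4.4 -0.28 -4.0 0 0 0 0.45"

```text
t: 18.88
ee_pos: [0.3475, 0.5637, 0.1986]
eef_rot: [3.14, -0.004, 2.139]
contact_force: [0.2, -0.6, -0.2]
finger_gap: 0.453
gripper_force: 0.0
```

Run:
```python
from fit import *
st()
t=cams.get_image('top');cv2.imwrite('pics/top7.png',t);g=gray(t)
P=np.array([.4815,.3432])
from scipy.ndimage import map_coordinates as mc
# darkness profile across circles round the pivot: sleeve is dark over grey pipe/bench
for r in(.045,.06,.075,.088):
    a=np.arange(90,225,5);uv=np.array([proj('top',(*(P+r*np.array([np.cos(np.radians(x)),np.sin(np.radians(x))])),.084)) for x in a])
    print(r,dict(zip(a.tolist(),mc(g,[uv[:,1],uv[:,0]],order=1).astype(int).tolist())))
m=np.zeros(g.shape,np.uint8);cv2.circle(m,(191,197),15,1,-1);dk=((g<90)&(m>0)).astype(np.uint8)
n,l,stt,ce=cv2.connectedComponentsWithStats(dk);i=1+np.argmax(stt[1:,4]);ys,xs=np.where(l==i)
Q=np.array([ray('top',(x,y),.150)[:2] for x,y in zip(xs,ys)]);c=Q.mean(0);w,v=np.linalg.eigh(np.cov((Q-c).T));print('bar',c.round(4),np.degrees(np.arctan2(v[1,1],v[0,1])).round(1)%180)
```

```text
t 18.88 pos [0.3475 0.5637 0.1986] rpy [179.9  -0.2 122.6] gap 0.453 gf 0.0 F [ 0.2 -0.6 -0.2] j7 -0.25
0.045 {90: 35, 95: 36, 100: 37, 105: 36, 110: 36, 115: 44, 120: 60, 125: 56, 130: 50, 135: 93, 140: 107, 145: 146, 150: 162, 155: 156, 160: 94, 165: 39, 170: 37, 175: 38, 180: 38, 185: 38, 190: 38, 195: 38, 200: 38, 205: 38, 210: 38, 215: 37, 220: 36}
0.06 {90: 156, 95: 39, 100: 36, 105: 37, 110: 36, 115: 37, 120: 59, 125: 56, 130: 36, 135: 37, 140: 39, 145: 35, 150: 35, 155: 37, 160: 37, 165: 39, 170: 38, 175: 38, 180: 39, 185: 38, 190: 38, 195: 38, 200: 37, 205: 38, 210: 38, 215: 39, 220: 38}
0.075 {90: 226, 95: 130, 100: 34, 105: 36, 110: 36, 115: 36, 120: 56, 125: 56, 130: 36, 135: 37, 140: 36, 145: 37, 150: 37, 155: 37, 160: 37, 165: 38, 170: 37, 175: 38, 180: 37, 185: 37, 190: 38, 195: 39, 200: 38, 205: 39, 210: 39, 215: 39, 220: 38}
0.088 {90: 219, 95: 215, 100: 40, 105: 36, 110: 36, 115: 35, 120: 56, 125: 57, 130: 39, 135: 38, 140: 39, 145: 37, 150: 37, 155: 37, 160: 38, 165: 37, 170: 38, 175: 38, 180: 37, 185: 38, 190: 38, 195: 38, 200: 39, 205: 38, 210: 38, 215: 37, 220: 36}
bar [0.5373 0.2479] 122.8
```

Run:
```python
from plant import order
print(order.job_done())
```

```text
the job is handed in; nothing more can be done
None
```

The cover is back on the housing and locked: it rose about 5 mm under the spring, and its bar lies along the inlet pipe. After that I swung the valve lever fully open to its stop, touched no bottles or other bench items as far as I could tell, and handed the job in at about 19 s.

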